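# Load the charcoal box and lock its lid

### The arm

A 6-joint arm with a two-finger parallel gripper is mounted at the origin on the work surface. World frame = base frame: x ahead of the robot, y to its left, z up, the work surface at z = 0. Lengths are in mm, angles in degrees, forces in N, time in s.
With the tool pointing down it reaches from about 225 to 875 mm from the base axis. Payload 3.4 kg.
Tool frame: the origin (TCP) lies at the very end of the fingers, on their centre line; the grasp point (between the pads) lies 19 mm behind it (robot.hold_point_z is the distance from the TCP to the grasp point, in mm); z points along the fingers, y is the line along which they close (so a half turn about z gives the same grasp; the last joint's range is limited). The gripper opens to 85 mm and grips with 20 to 120 N. Pads are 22 mm wide; open, the fingers measure 114 mm over their backs; the gripper's body (76 mm by 85 mm) begins 54 mm behind the grasp point. The pads swing forward as they close: fully open they stand 13 mm farther back than shut.
Start: joints at [67.323, 15.808, 86.224, -0, 77.962, -6.933], TCP at [156.046, 553.458, 203.628] pointing down, gripper open.
Joint ranges: [-165.64, 165.64], [-43.16, 119.46], [12.63, 154.43], [-67.54, 247.53], [6.08, 155.33], [-154.97, 154.97]. Speed limits (degrees/s): [147.25, 147.25, 180, 180, 180, 180].

### API

Orientations are given as [roll, pitch, yaw] about the fixed x, y, z axes, in that order (R = Rz(yaw) Ry(pitch) Rx(roll)).
In Python, from rig import robot, eyes gives the robot as it stands.
- The arm moves only by the tool jog_arm, never from a script. Its argument "deltas" is a list of rows, each a list of 7 numbers: the turn, a rotation vector about the tool's x, y, z in degrees, then the shift along the tool's x, y, z in m, then the opening, from -1 (shut) to 1 (fully open). A call has 1 to 5 rows; each row is the pose to reach, as a shift and turn from the pose commanded when the call began, along the tool's axes at that moment; what a row does not reach only later rows make up. A row lasts 1/8 s, in which the tool goes at most 62.5 mm and 10.7 degrees, less where a joint would pass 70% of its speed; a pose out of reach is approached as far as the arm can. A call with a gripper value outside its range is refused whole. The fingers move at their own pace and stop on an object; the grip force is fixed at half the most. Time passes only in rows, so rows that repeat a pose let the fingers close. It gives the time, the measured TCP pose, the force, the opening and the grip force at its end, in the units of the state.
- robot.observe(): the state, without advancing time (a new reading comes with each control period).
- eyes.read_camera(name): name is "side" or "top" or "wrist"; returns a dict with "frame" (400x640x3 uint8, red, green, blue), "depth" (400x640 float32, mm along the optical axis (not along the pixel's ray), 0 where there is no reading), "mtx" (3x3 intrinsics, pixels), "k1" (the pictures are not rectified: a ray, as slopes to the right and down, at radius r is drawn at 1 + k1 r^2 times it, then the intrinsics apply), "camera_from_world" (4x4, takes a point from world to camera coordinates). Camera axes: x right, y up, looking along -z (the intrinsics and any distortion apply to the point x, -y, -z); pixel columns grow to the right and rows downward; lengths in mm; the calibration is good to about 2 mm. A picture is of the moment at which its call begins.
- robot.finish_job(): hands the job in; it is judged then, once.
The state is a dict: "clock": time; "joint_positions": joint angles; "qd": joint speeds; "joint_torque": joint torques, N m; "tool_pos": TCP position; "tool_rot": TCP orientation; "ft_force": force on the tool from outside, world axes, zero at the start; "ft_torque": the same for the moment, N m; "opening": finger opening in mm; "grip_force": force on a finger pad.
Only numpy, scipy, OpenCV 4.12 (cv2) and the standard library are available. Lean on these libraries where they do the work, as an engineer would, in place of code of your own. Each camera call takes 0.05 s, during which the arm holds its last target. There are 200 camera calls.

### The job

Lay the two whole charcoal sticks flat in the open metal box (they are brittle, so set them down rather than drop them), then shut the lid fully, and lock it by putting the steel pin down through the holes of the lid's tab and the ledge below it until its collar rests on the tab. Leave the broken charcoal stub and the tableware where they are.

Things in the scene. Friction and masses are not known exactly. Their poses are not given: they have to be found in the camera images.
- firebox: charcoal box of bare sheet metal, fixed to the table: 140 (its x) x 180 (its y) x 60 mm high outside, walls and floor 4 mm, open inside 132 x 172 mm, 56 mm deep. Origin: centre of its underside; z up; its +x side carries the lid hinge, its -x side the hasp ledge, a 6 mm thick plate 38 mm long and 40 mm wide whose top is 52 mm above the table
- hasp_hole (a point): centre of the 12 mm hole through the hasp ledge, at the ledge's top face, 90 mm from the box's centre towards its -x and 52 mm above the table. With the lid shut, the 12 mm hole of the lid's own 6 mm tab stands exactly above it (tab top 66 mm above the table)
- lid (a joint): lid angle in rad: 0 = shut, flat on the box rim; 1.57 upright; 1.95 fully open. The stiff hinge (0.36 N m) stays where it is left. Lid: 6 mm metal sheet 144 x 184 mm; in the middle of its free edge a tab 40 mm wide, 38 mm long, with a 12 mm hole; on its outer face, 50 mm from the hinge, a wire handle 60 mm wide and 25 mm tall
- lid_hinge (a point): middle of the lid's hinge axis, on the box's +x rim, 60 mm above the table; the axis runs along the box's y; the frame turns with the lid (the lid extends to the frame's -x, its outer face looks to the frame's +z)
- lid_edge (a point): middle of the lid's free edge at the outer face, 140 mm from the hinge (the tab with the hole projects beyond it); turns with the lid
- stick_a: whole charcoal stick: a dark square bar 100 mm long (its x) and 36 x 36 mm thick with rounded edges, 130 g. Origin: centre of its underside, 18 mm below its middle
- stick_a_mid (a point): middle of stick_a
- stick_b: the other whole charcoal stick, just like stick_a
- stick_b_mid (a point): middle of stick_b
- pin: upright steel locking pin: round 8 mm shank 50 mm long with a rounded end, then a collar 20 mm across and 4 mm thick, then a round head 16 mm across and 34 mm tall (54 to 88 mm above the tip); 60 g. Origin: at the shank's lower tip, z along the pin towards the head. At first it stands in the pin stand, its collar on the stand's top
- pin_stand: dark metal block 50 x 50 x 55 mm with a 10 mm hole straight through, fixed to the table; it holds the pin at first. Origin: centre of its underside
- stub: broken charcoal stub, 45 mm long (its x) and 36 x 36 mm; not wanted. Origin: centre of its underside
- dish: small steel sauce dish, 60 mm across, 22 mm high. Origin: centre of its underside
- cup: steel water cup, 70 mm across, 75 mm high. Origin: centre of its underside
- tongs: steel tongs lying flat, 240 mm long (their x), 55 mm wide, 12 mm high. Origin: at the middle of their length, on the table
Mind the look-alikes: they are no part of the job. Leave any brown or white look-alike of the stick_b alone.

How it is judged:
By the outcome, as a careful person would: the job done as asked, in the order asked, and still so for the second after the job is handed in, with the robot touching nothing.
It also fails if it takes over 72 s, if anything falls off the work surface, if the arm or the gripper's body presses on something with over 40 N, if the wrist force passes 120 N, or if a joint passes its speed limit or range.

## Working session

There is one attempt and no reset: what is moved stays moved. The work goes in short steps, Python scripts to look and compute and a tool call to move; the robot and the scene stay as the last step left them, time stands still between calls to the robot, and variables do not carry over. Pictures are saved under pics/ and viewed, at most 10 in all, crops included, and the job is handed in when it is done.

Besides the shell and the picture viewer there is one more tool, called as name(argument=value, ...) on one line, values as JSON. jog_arm: Moves the arm, as the interface text tells. Its arguments: {"type":"object","properties":{"deltas":{"type":"array"}},"required":["deltas"]}

```bash
ls; mkdir -p pics; cat > h.py <<'E'
import numpy as np, cv2
from rig import robot, eyes
def cam(n):
    return eyes.read_camera(n)
def pts(c):
    "world xyz for every pixel from depth"
    d=c['depth'];h,w=d.shape;K=c['mtx'];k=c['k1']
    u,v=np.meshgrid(np.arange(w),np.arange(h))
    P=np.stack([u,v],-1).reshape(-1,1,2).astype(np.float64)
    n=cv2.undistortPoints(P,K,np.array([k,0,0,0.])).reshape(h,w,2)
    X=np.stack([n[...,0]*d,-n[...,1]*d,-d,np.ones_like(d)],-1)
    W=X@np.linalg.inv(c['camera_from_world']).T
    W=W[...,:3];W[d==0]=np.nan
    return W
def ray(c,uv,z):
    "pixels onto plane z"
    n=cv2.undistortPoints(np.array(uv,float).reshape(-1,1,2),c['mtx'],np.array([c['k1'],0,0,0.])).reshape(-1,2)
    M=np.linalg.inv(c['camera_from_world']);o=M[:3,3]
    D=np.c_[n[:,0],-n[:,1],-np.ones(len(n))]@M[:3,:3].T
    return o+D*((z-o[2])/D[:,2])[:,None]
def save(n,im):
    cv2.imwrite('pics/'+n+'.png',im[...,::-1])
E
python3 - <<'E'
from h import *
print(robot.observe(), robot.hold_point_z)
for n in('top','side'):
    c=cam(n);save(n+'0',c['frame']);np.savez(n+'0.npz',**c)
    print(n,c['mtx'].tolist(),c['k1'],c['camera_from_world'].round(3).tolist(),(c['depth']>0).mean())
E
```

```text
pics
{'clock': 0.0, 'joint_positions': array([ 6.73229385e+01,  1.58476843e+01,  8.62956278e+01, -1.07675495e-03,
        7.79622057e+01, -6.93151921e+00]), 'qd': array([ 0.06372   , -0.01508565,  0.02278709,  0.09949983, -0.00573242,
       -0.04421874]), 'joint_torque': array([ 1.04969176e-04, -4.16781557e+01, -2.45806521e+01,  5.22941482e-04,
        1.12207088e-02, -1.89099484e-05]), 'tool_pos': array([155.80821815, 552.88091658, 202.73630813]), 'tool_rot': array([-1.79895126e+02, -1.16892230e-02,  1.64254673e+02]), 'ft_force': array([ 0.45561898,  0.02461488, -0.55420359]), 'ft_torque': array([ 0.01940882, -0.02678978,  0.02360093]), 'grip_force': 0.0, 'opening': 85.54857459283465} 18.700000000000003
top [[413.0575310300731, 0.0, 320.59034330112615], [0.0, 413.0575310300731, 190.82605992268617], [0.0, 0.0, 1.0]] -0.07375822987665429 [[-0.019, -1.0, 0.017, -129.25], [0.984, -0.015, 0.179, -582.992], [-0.179, 0.02, 0.984, -827.802], [0.0, 0.0, 0.0, 1.0]] 0.995875
side [[431.6813043729358, 0.0, 319.9398639149309], [0.0, 431.6813043729358, 199.41584893086662], [0.0, 0.0, 1.0]] -0.044677934193120494 [[0.695, -0.719, -0.015, -502.578], [0.444, 0.412, 0.796, -269.432], [-0.566, -0.56, 0.605, -796.051], [0.0, 0.0, 0.0, 1.0]] 0.99594140625
```

View pics/top0.png

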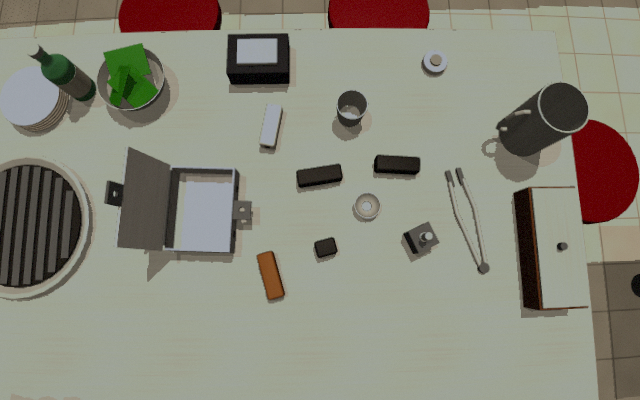

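View pics/side0.png

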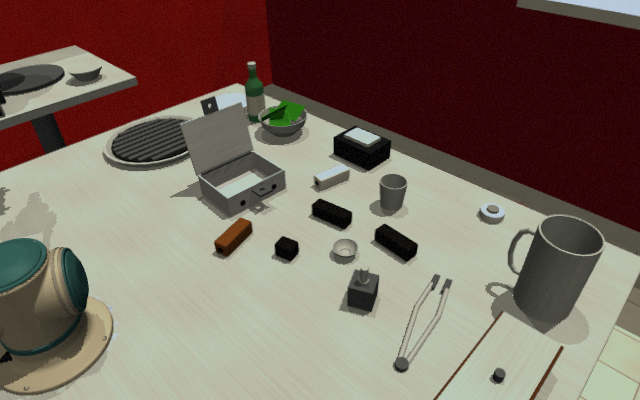

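Top view: the whole black sticks are at (320,176) and (397,164). The things that could be mistaken for them are the stub (326,248), the brown bar (270,275), the white bar (271,126) and the black napkin box (258,58). The firebox is at (205,210) with its hasp at (243,210), and the pin in its stand is at (422,238). I choose the two 100 mm black bars and will check them in a crop while measuring.

```bash
cat > m.py <<'E'
from h import *
for n in('top','side'):
    c=dict(np.load(n+'0.npz'));c['k1']=float(c['k1']);W=pts(c)
    v=c['frame'].max(-1).astype(int)
    print(n,'table z',np.nanmedian(W[...,2][(v>150)&(abs(W[...,2])<20)]))
    dark=(v<60).astype(np.uint8)
    if n=='top':
        T=W
    # high-surface blobs in region
    z=W[...,2];x=W[...,0];y=W[...,1]
    reg=(x>200)&(x<800)&(y>-350)&(y<300)
    m=(reg&(z>8)&(z<110)).astype(np.uint8)
    k,l,s,ce=cv2.connectedComponentsWithStats(m)
    for i in range(1,k):
        if s[i,4]<60: continue
        b=l==i
        zt=np.nanpercentile(z[b],95)
        t=b&(z>zt-6)
        (cx,cy),(a,bb),an=cv2.minAreaRect(np.c_[x[t],y[t]].astype(np.float32))
        print(ce[i].round(),s[i,4],'ztop %.0f c(%.0f,%.0f) size %.0fx%.0f ang %.1f med(%.0f,%.0f) rgb'%(zt,cx,cy,a,bb,an,np.median(x[t]),np.median(y[t])),c['frame'][t].mean(0).round())
c=dict(np.load('top0.npz'))
im=c['frame'][90:310,90:460];save('crop0',cv2.resize(im,None,fx=2.1,fy=2.1,interpolation=cv2.INTER_CUBIC))
E
python3 m.py
```

```text
top table z 0.3316185589638394
[351. 106.] 711 ztop 76 c(766,-210) size 68x67 ang 87.2 med(771,-211) rgb [112. 114. 110.]
[136. 103.] 312 ztop 83 c(787,295) size 10x26 ang 81.4 med(788,295) rgb [33. 78. 15.]
[271. 126.] 758 ztop 38 c(739,-29) size 36x98 ang 79.1 med(738,-29) rgb [157. 162. 166.]
[394. 164.] 734 ztop 39 c(646,-307) size 88x36 ang 85.5 med(645,-306) rgb [42. 38. 33.]
[186. 206.] 3449 ztop 103 c(551,198) size 6x182 ang 87.6 med(552,198) rgb [81. 76. 68.]
[319. 175.] 804 ztop 39 c(623,-137) size 36x98 ang 9.3 med(622,-137) rgb [46. 42. 36.]
[367. 204.] 417 ztop 23 c(554,-242) size 58x57 ang 87.9 med(557,-245) rgb [134. 133. 124.]
[415. 239.] 381 ztop 79 c(478,-348) size 3x13 ang 88.3 med(478,-348) rgb [93. 94. 90.]
[325. 247.] 360 ztop 38 c(463,-147) size 35x45 ang 14.5 med(462,-147) rgb [43. 39. 34.]
[270. 275.] 865 ztop 38 c(406,-28) size 100x36 ang 15.5 med(406,-28) rgb [122.  74.  35.]
side table z 1.1405429795978534
[273. 128.] 183 ztop 62 c(785,264) size 72x30 ang 90.0 med(787,270) rgb [71. 95. 60.]
[236. 174.] 3824 ztop 102 c(552,197) size 13x185 ang 85.4 med(548,198) rgb [109. 106.  97.]
[331. 176.] 544 ztop 39 c(737,-30) size 38x100 ang 76.7 med(734,-32) rgb [177. 190. 190.]
[392. 191.] 835 ztop 76 c(766,-209) size 70x67 ang 89.2 med(763,-212) rgb [104. 105.  94.]
[331. 213.] 716 ztop 39 c(621,-137) size 39x98 ang 9.9 med(619,-139) rgb [18. 17. 14.]
[233. 236.] 790 ztop 38 c(406,-30) size 100x37 ang 16.3 med(402,-33) rgb [109.  60.  23.]
[392. 239.] 687 ztop 39 c(643,-307) size 87x37 ang 85.6 med(641,-308) rgb [18. 17. 14.]
[286. 248.] 420 ztop 38 c(462,-148) size 37x43 ang 12.7 med(460,-149) rgb [21. 20. 17.]
[344. 247.] 340 ztop 24 c(553,-242) size 58x57 ang 60.2 med(559,-235) rgb [133. 134. 121.]
[352. 285.] 225 ztop 58 c(472,-339) size 52x18 ang 24.3 med(470,-339) rgb [80. 81. 75.]
```

View pics/crop0.png

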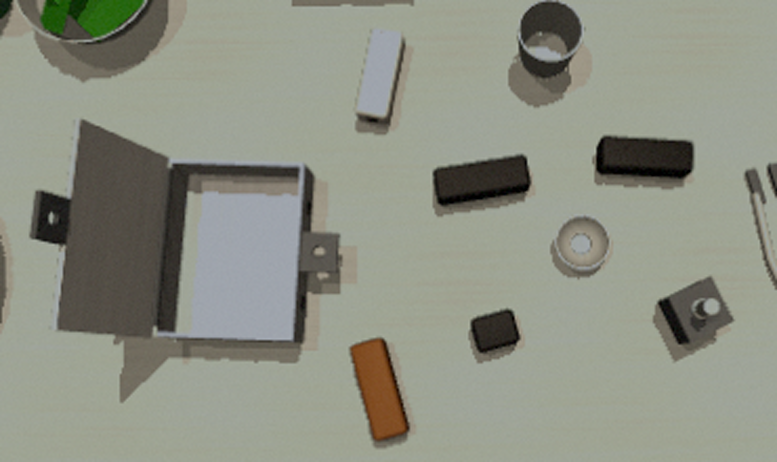

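The crop confirms it: two long black bars at crop px (482,180) and (644,157), a short stub at (495,331), and the pin head at (708,307). My region cut off the right-hand stick and the pin, so I'll re-measure those along with the box.

```bash
cat > m2.py <<'E'
from h import *
for n in('top','side'):
    c=dict(np.load(n+'0.npz'));c['k1']=float(c['k1']);W=pts(c);x,y,z=W[...,0],W[...,1],W[...,2]
    def rep(name,m):
        p=np.c_[x[m],y[m]].astype(np.float32)
        R=cv2.minAreaRect(p);b=cv2.boxPoints(R)
        e=[b[1]-b[0],b[2]-b[1]];e=max(e,key=np.linalg.norm)
        a=np.degrees(np.arctan2(e[1],e[0]))%180
        print(n,name,len(p),'c',np.round(R[0],1),'size',np.round(R[1],1),'long axis yaw %.1f'%a,'z %.1f'%np.median(z[m]))
    def box(x0,x1,y0,y1,z0,z1): return (x>x0)&(x<x1)&(y>y0)&(y<y1)&(z>z0)&(z<z1)
    rep('s1',box(560,690,-210,-70,30,45)); rep('s2',box(590,710,-370,-235,30,45))
    rep('stub',box(420,500,-190,-110,30,45))
    rep('stand',box(420,530,-400,-310,48,58)); rep('pinhead',box(420,530,-420,-310,84,100)); 
    rep('collar+',box(420,530,-420,-310,62,95))
    rep('rim',box(420,680,-15,190,57,64)); rep('ledge',box(500,600,-45,5,46,55.5));rep('floor',box(420,680,-15,190,2,8))
    rep('lid',box(400,700,120,300,66,400))
    rep('tab',box(400,700,120,350,195,400))
    m=box(400,700,120,250,70,180)
    q=W[m];q0=q.mean(0);u,s,vt=np.linalg.svd(q-q0,full_matrices=False);nn=vt[2]
    print('lid plane',q0.round(1),nn.round(3))
    # hole in ledge
E
python3 m2.py
```

```text
top s1 718 c [ 622.6 -136.7] size [36.8 99.6] long axis yaw 98.7 z 36.1
top s2 707 c [ 645.5 -312.7] size [101.2  37. ] long axis yaw 86.2 z 36.0
top stub 350 c [ 463.1 -147.5] size [35.7 44.7] long axis yaw 104.6 z 35.6
top stand 451 c [ 479.  -354.1] size [49.1 49.6] long axis yaw 114.2 z 55.1
top pinhead 51 c [ 478.6 -353.4] size [13.2 14.4] long axis yaw 179.3 z 93.1
top collar+ 65 c [ 478.4 -353.6] size [12.8 15.4] long axis yaw 162.9 z 92.3
top rim 594 c [547.8 116.2] size [145.4 181.7] long axis yaw 177.6 z 60.5
top ledge 0 c [0. 0.] size [0. 0.] long axis yaw 0.0 z nan
top floor 4491 c [550.   86.8] size [203.4 259.7] long axis yaw 179.9 z 4.2
top lid 4701 c [551.7 208.4] size [ 50.7 183.7] long axis yaw 176.3 z 149.1
top tab 725 c [552.7 224.8] size [ 17.6 182.4] long axis yaw 176.9 z 201.8
lid plane [549.9 203.8 128.4] [-0.048 -0.974  0.221]
side s1 436 c [ 620.6 -137.1] size [39.6 99.1] long axis yaw 98.3 z 36.5
side s2 539 c [ 643.  -313.6] size [99.3 37.3] long axis yaw 85.9 z 36.6
side stub 247 c [ 461.1 -148.7] size [37.6 43.4] long axis yaw 106.5 z 36.6
side stand 458 c [ 478.5 -353.9] size [53.6 50.1] long axis yaw 24.3 z 55.5
side pinhead 67 c [ 476.9 -354.4] size [15.5 13.4] long axis yaw 41.9 z 93.1
side collar+ 125 c [ 477.1 -354.7] size [14.6 14.5] long axis yaw 52.1 z 82.9
side rim 406 c [548.  116.5] size [143.9 183.3] long axis yaw 178.6 z 60.7
side ledge 0 c [0. 0.] size [0. 0.] long axis yaw 0.0 z nan
side floor 1321 c [550.   87.1] size [203.9 259.9] long axis yaw 180.0 z 4.2
side lid 3540 c [552.  209.9] size [ 56.5 187. ] long axis yaw 177.0 z 140.5
side tab 397 c [552.2 226.5] size [ 22.7 185.5] long axis yaw 175.9 z 203.4
lid plane [547.5 203.4 126.5] [-0.051 -0.973  0.226]
  return _methods._mean(a, axis=axis, dtype=dtype,
  ret = ret.dtype.type(ret / rcount)
```

```bash
cat >> h.py <<'E'
from scipy.spatial.transform import Rotation as Ro
def to(x,y,z,yaw,o=None,p=None):
    "tool-frame turn (deg) and shift (m) from pose p (default: measured) to a tool-down pose"
    if p is None:
        o=robot.observe();p=(o['tool_pos'],o['tool_rot'])
    R0=Ro.from_euler('xyz',p[1],degrees=True);R1=Ro.from_euler('xyz',[180,0,yaw],degrees=True)
    t=(R0.inv()*R1).as_rotvec(degrees=True);s=R0.inv().apply(np.array([x,y,z])-p[0])/1000
    print(t.round(1),s.round(4),'dist mm %.0f'%(1000*np.linalg.norm(s)))
def st():
    o=robot.observe();print(round(o['clock'],2),o['tool_pos'].round(1),o['tool_rot'].round(1),'F',o['ft_force'].round(1),'op %.1f grip %.1f'%(o['opening'],o['grip_force']))
E
cat > m3.py <<'E'
from h import *
to(322,307,260,110); to(622,-137,120,98.5)
c=dict(np.load('top0.npz'));c['k1']=float(c['k1'])
print(ray(c,[[242.4,210.5]],52))
g=c['frame'][195:226,225:260].min(-1); print(g)
E
python3 m3.py
```

```text
[-0.1  0.  54.3] [-0.2267 -0.1917 -0.0569] dist mm 302
[-0.1  0.  65.8] [-0.6359 -0.5374  0.0836] dist mm 837
[[541.21710743  27.21762589  52.        ]]
[[159 158 160 ... 152 147 151]
 [158 159 158 ... 149 148 147]
 [158 157 158 ... 147 150 150]
 ...
 [159 158 159 ... 133 134 134]
 [159 160 160 ... 132 132 133]
 [158 160 160 ... 146 143 145]]
```

jog_arm(deltas=[[0, 0, 10, -0.045, -0.038, -0.0115, 1], [0, 0, 21, -0.09, -0.076, -0.023, 1], [0, 0, 32, -0.135, -0.114, -0.035, 1], [0, 0, 43, -0.18, -0.152, -0.046, 1], [0, 0, 53, -0.225, -0.19, -0.057, 1]])

```text
clock: 0.72
tool_pos: [321.6, 307.8, 260.7]
tool_rot: [180.0, 0.0, 111.0]
ft_force: [-0.1, 1.2, 0.6]
opening: 85.6
grip_force: 0.0
```

```bash
python3 -c "
from h import *
st();to(622,-137,120,98.5)"
```

```text
0.72 [321.6 307.8 260.7] [180.   0. 111.] F [-0.1  1.2  0.6] op 85.6 grip 0.0
[ 0.   0.  12.5] [-0.5228  0.1214  0.1408] dist mm 555
```

jog_arm(deltas=[[0, 0, 0, -0.052, 0.012, 0, 1], [0, 0, 0, -0.104, 0.024, 0, 1], [0, 0, 0, -0.156, 0.036, 0, 1], [0, 0, 0, -0.208, 0.048, 0, 1], [0, 0, 0, -0.26, 0.06, 0, 1]])

```text
clock: 1.35
tool_pos: [471.9, 87.5, 260.4]
tool_rot: [-180.0, -0.0, 111.3]
ft_force: [0.6, 0.6, -0.1]
opening: 85.6
grip_force: 0.0
```

jog_arm(deltas=[[0, 0, 0, -0.052, 0.012, 0.024, 1], [0, 0, 0, -0.104, 0.024, 0.048, 1], [0, 0, 0, -0.156, 0.036, 0.072, 1], [0, 0, 0, -0.208, 0.048, 0.096, 1], [0, 0, 0, -0.262, 0.061, 0.12, 1]])

```text
clock: 1.98
tool_pos: [623.8, -134.3, 139.3]
tool_rot: [-180.0, -0.0, 111.3]
ft_force: [0.9, 0.8, 0.8]
opening: 85.3
grip_force: 0.0
```

jog_arm(deltas=[[0, 0, 6, 0, 0, 0, 1], [0, 0, 12.5, 0, 0, 0, 1], [0, 0, 12.5, 0, 0, 0, 1]])

```text
clock: 2.35
tool_pos: [623.0, -133.0, 139.8]
tool_rot: [-179.9, -0.0, 98.8]
ft_force: [0.7, -0.2, 0.3]
opening: 85.0
grip_force: 0.0
```

```bash
python3 -c "
from h import *
st();to(621.5,-137,5,98.5)
c=cam('wrist');save('w1',c['frame']);W=pts(c);x,y,z=W[...,0],W[...,1],W[...,2]
m=(z>30)&(z<45)&(x>560)&(x<690)&(y>-210)&(y<-70)
print(m.sum(),cv2.minAreaRect(np.c_[x[m],y[m]].astype(np.float32)),np.median(z[m]))
"
```

```text
2.35 [ 623.  -133.   139.8] [-179.9   -0.    98.8] F [ 0.7 -0.2  0.3] op 85.0 grip 0.0
[-0.1 -0.   0.3] [-0.0038 -0.0019  0.1348] dist mm 135
3531 ((621.4444580078125, -135.13134765625), (35.93524169921875, 98.01609802246094), 8.614288330078125) 35.27504460967458
```

jog_arm(deltas=[[0, 0, 0, -0.001, -0.001, 0.04, 1], [0, 0, 0, -0.002, -0.002, 0.085, 1], [0, 0, 0, -0.002, -0.002, 0.12, 1], [0, 0, 0, -0.002, -0.002, 0.135, 1], [0, 0, 0, -0.002, -0.002, 0.135, -0.2]])

```text
clock: 3.02
tool_pos: [621.2, -134.9, 5.1]
tool_rot: [-179.9, -0.0, 98.8]
ft_force: [-1.3, 0.3, 0.8]
opening: 69.8
grip_force: 0.0
```

jog_arm(deltas=[[0, 0, 0, 0, 0, 0, -1], [0, 0, 0, 0, 0, 0, -1], [0, 0, 0, 0, 0, 0, -1], [0, 0, 0, 0, 0, 0, -1], [0, 0, 0, 0, 0, 0, -1]])

```text
clock: 3.65
tool_pos: [622.5, -135.9, 8.4]
tool_rot: [179.8, 0.1, 98.8]
ft_force: [-2.6, -1.4, 8.3]
opening: -0.0
grip_force: 3.9
```

```bash
python3 -c "
from h import *
st()
a=cam('side')['frame'][130:330,220:480];b=cam('wrist')['frame']
save('g1',np.hstack([cv2.resize(a,(390,300)),cv2.resize(b,(400,300))]))
"
```

```text
3.65 [ 622.5 -135.9    8.4] [1.798e+02 1.000e-01 9.880e+01] F [-2.6 -1.4  8.3] op -0.0 grip 3.9
```

View pics/g1.png

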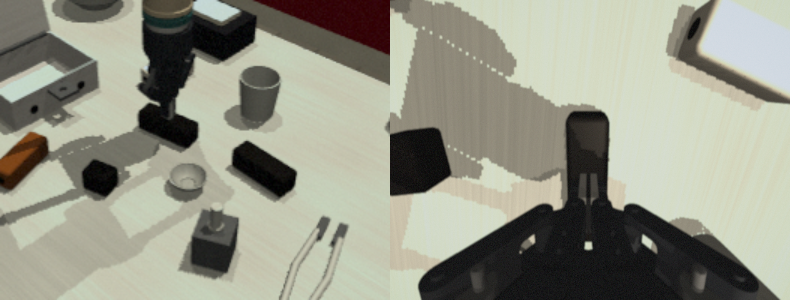

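```bash
python3 -c "
from h import *
st()
c=cam('side');W=pts(c);f=c['frame']
save('g2',cv2.resize(f[190:245,285:375],None,fx=8,fy=8,interpolation=cv2.INTER_NEAREST))
x,y,z=W[...,0],W[...,1],W[...,2]
m=(z>28)&(z<45)&(x>560)&(x<690)&(y>-210)&(y<-70)
print(m.sum(),cv2.minAreaRect(np.c_[x[m],y[m]].astype(np.float32)),np.median(z[m]))
for r in range(196,232,4): print(r,z[r,312:360:4].round(0))
st()
"
```

```text
3.75 [ 622.5 -135.9    8.4] [1.798e+02 1.000e-01 9.880e+01] F [-2.2  0.   7.8] op -0.1 grip 3.9
411 ((620.8214721679688, -137.00892639160156), (37.039852142333984, 101.05839538574219), 8.430541038513184) 36.52230728823133
196 [  2.   2.  89. 105.  95.  84.  72.   2.  -1.  -1.  -2.   2.]
200 [ 4. 36. 37. 35. 66. 67. 61.  3. -0.  0.  2.  1.]
204 [37. 37. 37. 35. 55. 56. 48.  2.  1. -1.  1.  3.]
208 [28. 34. 36. 36. 37. 42. 36. 38.  2.  0.  2.  2.]
212 [13. 21. 25. 31. 36. 37. 38. 35. 38. 38.  0.  2.]
216 [ 3.  7. 12. 19. 22. 28. 33. 37. 39. 33.  1.  3.]
220 [-0.  2.  1.  4. 13. 14. 25. 27. 34. 23.  1.  2.]
224 [ 3.  0.  1.  2. -0.  4.  8. 16. 21.  8.  1.  2.]
228 [-0.  2.  2. -1.  1.  1.  2.  4.  6.  0.  1. -1.]
3.8 [ 622.5 -135.9    8.4] [1.798e+02 1.000e-01 9.880e+01] F [-2.1 -0.4  8.3] op 0.1 grip 3.9
```

View pics/g2.png

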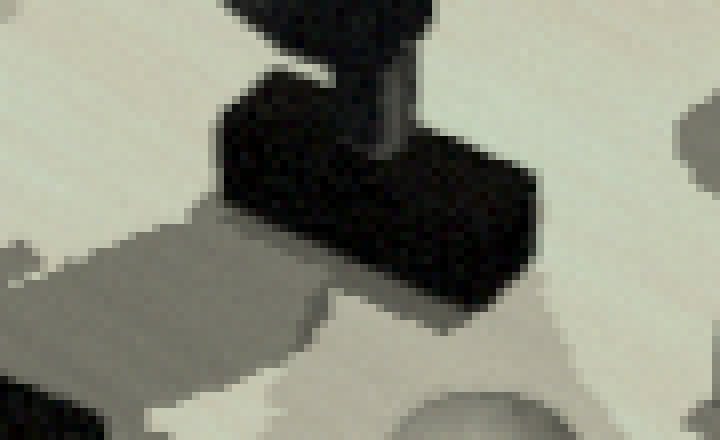

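The fingers shut on top of the stick: the tip is at z≈36 while the reported TCP is 8. The reported TCP and the true fingertip disagree, so I'll lift and measure the offset.

jog_arm(deltas=[[0, 0, 0, 0, 0, -0.03, -1], [0, 0, 0, 0, 0, -0.06, -1], [0, 0, 0, 0, 0, -0.08, -1], [0, 0, 0, 0, 0, -0.08, -1]])

```text
clock: 4.3
tool_pos: [623.4, -135.8, 88.5]
tool_rot: [179.7, 0.2, 98.8]
ft_force: [0.1, 0.2, -0.6]
opening: -0.1
grip_force: 0.0
```

```bash
python3 -c "
from h import *
st();print(robot.observe()['joint_positions'])
p=robot.observe()['tool_pos']
c=cam('side');W=pts(c)
x,y,z=W[...,0],W[...,1],W[...,2]
m=(abs(x-p[0])<30)&(abs(y-p[1])<30)&(z>50)&(z<250)
print(m.sum(),np.percentile(z[m],[0,1,5,20]))
zl=np.percentile(z[m],1);t=m&(z<zl+15);print('tip xy',x[t].min(),x[t].max(),y[t].min(),y[t].max(),np.median(x[t]),np.median(y[t]))
c2=cam('wrist');print(c2['camera_from_world'].round(3).tolist());W=pts(c2);x,y,z=W[...,0],W[...,1],W[...,2]
m=(abs(x-621)<80)&(abs(y+137)<90)&(z>25)&(z<45);print('wrist cam stick',m.sum(),cv2.minAreaRect(np.c_[x[m],y[m]].astype(np.float32)),np.median(z[m]))
w=(z>60)&(c2['depth']<400);print('fingers seen',w.sum(),np.nanmin(z[w]) if w.any() else 0)
save('g3',np.hstack([cv2.resize(c['frame'][100:260,250:450],(400,320)),cv2.resize(c2['frame'],(400,320))]))
"
```

```text
4.3 [ 623.4 -135.8   88.5] [179.7   0.2  98.8] F [ 0.1  0.2 -0.6] op -0.1 grip 0.0
[-1.85369113e+01  2.54595254e+01  8.82617405e+01  6.62899959e-03
  6.59344382e+01 -2.73313391e+01]
606 [116.42133715 120.51993477 129.69211718 149.92562138]
tip xy 609.1359606209382 638.0575135800984 -147.78674841965505 -128.60559624351345 617.8537951175131 -143.77447069427808
[[0.988, 0.154, 0.003, -594.363], [-0.147, 0.951, -0.271, 223.242], [-0.044, 0.267, 0.963, -201.836], [0.0, 0.0, 0.0, 1.0]]
wrist cam stick 4212 ((620.698974609375, -127.131103515625), (36.08793258666992, 82.77580261230469), 8.516977310180664) 35.245607201034275
fingers seen 52954 60.01107167426477
```

View pics/g3.png

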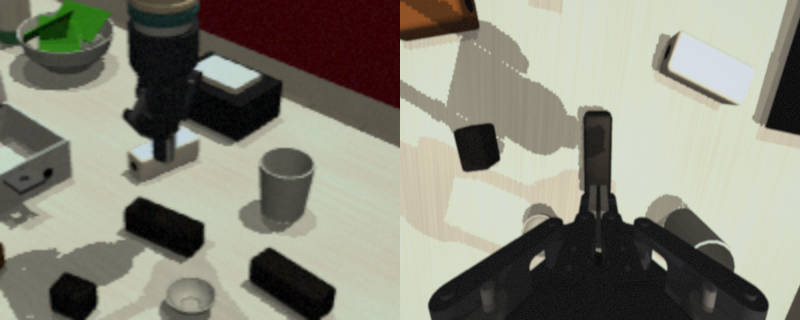

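Measured by camera and by contact, the shut fingertips sit about 28 mm above the reported TCP. All heights below use that offset.

jog_arm(deltas=[[0, 0, 0, 0, -0.002, 0, 1], [0, 0, 0, 0, -0.002, 0, 1], [0, 0, 0, 0, -0.002, 0, 1], [0, 0, 0, 0, -0.002, 0, 1], [0, 0, 0, 0, -0.002, 0, 1]])

```text
clock: 5.03
tool_pos: [619.7, -135.5, 85.5]
tool_rot: [-180.0, -0.0, 98.8]
ft_force: [-0.4, -0.0, 0.6]
opening: 85.1
grip_force: 0.0
```

jog_arm(deltas=[[0, 0, 0, 0, 0, 0.03, 1], [0, 0, 0, 0, 0, 0.06, 1], [0, 0, 0, 0, 0, 0.085, 1], [0, 0, 0, 0, 0, 0.1, 1], [0, 0, 0, 0, 0, 0.105, 1]])

```text
clock: 5.65
tool_pos: [619.3, -135.4, -20.2]
tool_rot: [-179.9, -0.0, 98.8]
ft_force: [-0.0, -0.8, 0.3]
opening: 85.1
grip_force: 0.0
```

jog_arm(deltas=[[0, 0, 0, 0, 0.002, 0, -1], [0, 0, 0, 0, 0.002, 0, -1], [0, 0, 0, 0, 0.002, 0, -1], [0, 0, 0, 0, 0.002, 0, -1], [0, 0, 0, 0, 0.002, 0, -1]])

```text
clock: 6.28
tool_pos: [622.6, -135.5, -18.3]
tool_rot: [179.9, 0.1, 98.8]
ft_force: [0.2, -0.5, 6.2]
opening: 34.9
grip_force: 62.3
```

jog_arm(deltas=[[0, 0, 0, 0, 0, 0, -1], [0, 0, 0, 0, 0, 0, -1], [0, 0, 0, 0, 0, -0.02, -1], [0, 0, 0, 0, 0, -0.06, -1], [0, 0, 0, 0, 0, -0.1, -1]])

```text
clock: 6.9
tool_pos: [620.5, -134.9, 80.5]
tool_rot: [-179.9, -0.1, 98.8]
ft_force: [0.2, -0.9, -2.3]
opening: 34.9
grip_force: 61.5
```

```bash
python3 -c "
from h import *
import math
st();
# box model: refine with the top/side rim points
q=np.radians(87.2);bx=np.array([np.cos(q),np.sin(q)]);by=np.array([-bx[1],bx[0]]);C=np.array([548,116.3])
for s in(36,-36): print('slot',s,(C+by*s).round(1))
a=C-by*36;b=C+by*36
to(b[0],b[1],110,87.2)
c=cam('side');W=pts(c);x,y,z=W[...,0],W[...,1],W[...,2]
v=c['frame'].max(-1)
m=(abs(x-621)<80)&(abs(y+137)<80)&(v<45)&(z>30);t=m&(z<200)
# lower edge of stick away from gripper axis
u=np.hypot(x-621,y+136);r=m&(u>35)&(u<62)&(z<170)
print(r.sum(),np.percentile(z[r],[2,50,98]))
"
```

```text
6.9 [ 620.5 -134.9   80.5] [-1.799e+02 -1.000e-01  9.880e+01] F [ 0.2 -0.9 -2.3] op 34.9 grip 61.5
slot 36 [512.  118.1]
slot -36 [584.  114.5]
[-0.1 -0.1 11.6] [ 0.2666 -0.0687 -0.029 ] dist mm 277
342 [106.18759052 130.72610821 169.11009475]
```

jog_arm(deltas=[[0, 0, 0, 0.04, 0, -0.02, -1], [0, 0, 0, 0.1, 0, -0.02, -1], [0, 0, 0, 0.16, 0.001, -0.02, -1], [0, 0, 0, 0.21, 0.002, -0.02, -1], [0, 0, 0, 0.252, 0.002, -0.02, -1]])

```text
clock: 7.58
tool_pos: [583.8, 116.1, 99.9]
tool_rot: [-179.9, -0.0, 98.8]
ft_force: [0.8, -0.3, -1.2]
opening: 34.9
grip_force: 61.6
```

jog_arm(deltas=[[0, 0, 6, 0, 0, 0, -1], [0, 0, 11.6, 0, 0, 0, -1], [0, 0, 11.6, 0, 0, 0, -1], [0, 0, 11.6, 0, 0, 0, -1]])

```text
clock: 8.07
tool_pos: [584.7, 114.0, 100.2]
tool_rot: [-180.0, 0.0, 87.2]
ft_force: [0.4, -0.9, -1.6]
opening: 35.2
grip_force: 61.5
```

```bash
python3 -c "
from h import *
st();to(584,114.5,-10,87.2)
c=cam('top');save('t2',c['frame']);np.savez('t2.npz',**c)
"
```

```text
8.07 [584.7 114.  100.2] [-180.     0.    87.2] F [ 0.4 -0.9 -1.6] op 35.2 grip 61.5
[-0.  0.  0.] [ 0.0005 -0.0007  0.1102] dist mm 110
```

jog_arm(deltas=[[0, 0, 0, 0, 0, 0.045, -1], [0, 0, 0, 0, 0, 0.085, -1], [0, 0, 0, 0, 0, 0.1, -1], [0, 0, 0, 0, 0, 0.108, -1], [0, 0, 0, 0, 0, 0.11, -1]])

```text
clock: 8.75
tool_pos: [586.0, 114.1, -8.8]
tool_rot: [179.9, -0.0, 87.2]
ft_force: [0.1, -1.0, -1.8]
opening: 34.8
grip_force: 61.5
```

jog_arm(deltas=[[0, 0, 0, 0, 0, 0.002, -1], [0, 0, 0, 0, 0, 0.003, -1], [0, 0, 0, 0, 0, 0.003, -1]])

```text
clock: 9.12
tool_pos: [585.4, 114.2, -11.9]
tool_rot: [179.9, -0.0, 87.2]
ft_force: [-0.4, 0.6, -2.4]
opening: 35.2
grip_force: 61.5
```

jog_arm(deltas=[[0, 0, 0, 0, 0, 0.0015, -1], [0, 0, 0, 0, 0, 0.002, -1], [0, 0, 0, 0, 0, 0.002, -1]])

```text
clock: 9.5
tool_pos: [585.1, 114.2, -14.3]
tool_rot: [180.0, -0.0, 87.2]
ft_force: [-0.4, -0.1, 0.2]
opening: 34.8
grip_force: 61.8
```

jog_arm(deltas=[[0, 0, 0, 0, 0, 0.0015, -1], [0, 0, 0, 0, 0, 0.002, -1], [0, 0, 0, 0, 0, 0.002, -1]])

```text
clock: 9.88
tool_pos: [585.1, 114.1, -14.3]
tool_rot: [180.0, -0.0, 87.2]
ft_force: [-3.9, -0.2, 12.2]
opening: 34.8
grip_force: 63.4
```

jog_arm(deltas=[[0, 0, 0, 0, 0, -0.001, -1], [0, 0, 0, 0, 0, -0.001, 0.1], [0, 0, 0, 0, 0, -0.001, 0.1], [0, 0, 0, 0, 0, -0.001, 0.1], [0, 0, 0, 0, 0, -0.001, 0.1]])

```text
clock: 10.5
tool_pos: [581.7, 114.3, -15.1]
tool_rot: [-179.7, 0.0, 87.2]
ft_force: [-8.9, 0.3, 9.2]
opening: 47.0
grip_force: 5.0
```

jog_arm(deltas=[[0, 0, 0, 0, 0, -0.02, 0.1], [0, 0, 0, 0, 0, -0.05, 0.1], [0, 0, 0, 0, 0, -0.1, 0.1], [0, 0, 0, 0, 0, -0.15, 0.3], [0, 0, 0, 0, 0, -0.15, 0.5]])

```text
clock: 11.12
tool_pos: [588.8, 114.5, 139.3]
tool_rot: [179.4, -0.1, 87.2]
ft_force: [-0.1, -0.5, 0.4]
opening: 64.4
grip_force: 0.0
```

```bash
python3 -c "
from h import *
st();to(644,-313,110,86.1)
"
```

```text
11.12 [588.8 114.5 139.3] [ 1.794e+02 -1.000e-01  8.720e+01] F [-0.1 -0.5  0.4] op 64.4 grip 0.0
[ 0.6 -0.1  1.1] [-0.4243  0.0758  0.0295] dist mm 432
```

jog_arm(deltas=[[0, 0, 0, -0.04, 0.007, -0.01, 1], [0, 0, 0, -0.085, 0.015, -0.01, 1], [0, 0, 0, -0.13, 0.023, -0.01, 1], [0, 0, 0, -0.175, 0.031, 0, 1], [0, 0, 0, -0.22, 0.038, 0, 1]])

```text
clock: 11.75
tool_pos: [611.3, -108.6, 132.3]
tool_rot: [-179.8, -0.1, 87.2]
ft_force: [0.6, -0.4, 1.0]
opening: 85.6
grip_force: 0.0
```

jog_arm(deltas=[[0, 0, 1, -0.05, 0.009, 0.005, 1], [0, 0, 1, -0.1, 0.018, 0.01, 1], [0, 0, 1, -0.15, 0.027, 0.02, 1], [0, 0, 1, -0.195, 0.035, 0.03, 1], [0, 0, 1, -0.204, 0.037, 0.03, 1]])

```text
clock: 12.38
tool_pos: [638.1, -315.9, 101.4]
tool_rot: [-179.8, -0.1, 86.0]
ft_force: [0.0, 1.1, -0.5]
opening: 85.7
grip_force: 0.0
```

```bash
python3 -c "
from h import *
c=cam('wrist');W=pts(c);x,y,z=W[...,0],W[...,1],W[...,2]
m=(z>28)&(z<45)&(x>590)&(x<700)&(y>-370)&(y<-240)
print(m.sum(),cv2.minAreaRect(np.c_[x[m],y[m]].astype(np.float32)),np.median(z[m]))
st();to(644,-313,-19,86.1)
c=cam('top');save('t3',c['frame'][130:270,80:300]);np.savez('t3.npz',**c);W=pts(c);x,y,z=W[...,0],W[...,1],W[...,2]
m=(x>470)&(x<630)&(y>40)&(y<185)&(z>33)&(z<48)&(c['frame'].max(-1)<70)
print('stick in box',m.sum(),cv2.minAreaRect(np.c_[x[m],y[m]].astype(np.float32)),np.median(z[m]))
"
```

```text
4766 ((644.3539428710938, -310.91925048828125), (98.75816345214844, 36.01716232299805), 86.10806274414062) 35.23923639359799
12.43 [ 638.5 -315.6  102.1] [-179.9   -0.    86. ] F [ 0.6 -0.9 -0.5] op 85.2 grip 0.0
[-0.1 -0.  -0.1] [0.003  0.0055 0.1211] dist mm 121
stick in box 854 ((553.0012817382812, 116.091796875), (137.00958251953125, 157.27687072753906), 87.66947937011719) 40.272629543411085
```

jog_arm(deltas=[[0, 0, 0, 0.003, 0.0055, 0.03, 1], [0, 0, 0, 0.003, 0.0055, 0.07, 1], [0, 0, 0, 0.003, 0.0055, 0.1, 1], [0, 0, 0, 0.003, 0.0055, 0.115, 1], [0, 0, 0, 0.003, 0.0055, 0.12, 1]])

```text
clock: 13.1
tool_pos: [644.8, -309.2, -15.8]
tool_rot: [-180.0, -0.0, 86.2]
ft_force: [-0.8, -0.0, 0.9]
opening: 85.4
grip_force: 0.0
```

jog_arm(deltas=[[0, 0, 0, 0, 0, 0, -1], [0, 0, 0, 0, 0, 0, -1], [0, 0, 0, 0, 0, 0, -1], [0, 0, 0, 0, 0, 0, -1], [0, 0, 0, 0, 0, 0, -1]])

```text
clock: 13.72
tool_pos: [645.7, -311.0, -14.0]
tool_rot: [179.9, 0.1, 86.2]
ft_force: [0.1, 0.1, 6.2]
opening: 34.9
grip_force: 62.3
```

jog_arm(deltas=[[0, 0, 0, 0, 0, 0, -1], [0, 0, 0, 0, 0, 0, -1], [0, 0, 0, 0, 0, -0.02, -1], [0, 0, 0, 0, 0, -0.06, -1], [0, 0, 0, 0, 0, -0.12, -1]])

```text
clock: 14.35
tool_pos: [643.0, -309.4, 102.7]
tool_rot: [-179.7, -0.2, 86.2]
ft_force: [1.2, 0.1, -0.2]
opening: 34.7
grip_force: 61.6
```

```bash
python3 -c "
from h import *
st();to(513,117,100,87.2)
"
```

```text
14.35 [ 643.  -309.4  102.7] [-179.7   -0.2   86.2] F [ 1.2  0.1 -0.2] op 34.7 grip 61.6
[-0.3 -0.2 -1. ] [ 0.4167 -0.1581  0.0049] dist mm 446
```

View pics/t3.png

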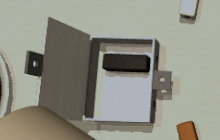

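jog_arm(deltas=[[0, 0, 0, 0.03, -0.01, 0, -1], [0, 0, 0, 0.08, -0.03, 0, -1], [0, 0, 0, 0.13, -0.05, 0, -1], [0, 0, 0, 0.18, -0.068, 0, -1], [0, 0, 0, 0.23, -0.087, 0, -1]])

```text
clock: 14.98
tool_pos: [572.3, -73.5, 104.2]
tool_rot: [-180.0, -0.0, 86.2]
ft_force: [0.7, 0.5, -0.6]
opening: 34.7
grip_force: 61.7
```

jog_arm(deltas=[[0, 0, -1, 0.05, -0.019, 0, -1], [0, 0, -1, 0.1, -0.038, 0, -1], [0, 0, -1, 0.15, -0.057, 0, -1], [0, 0, -1, 0.18, -0.068, 0, -1], [0, 0, -1, 0.187, -0.071, 0, -1]])

```text
clock: 15.6
tool_pos: [513.7, 117.8, 104.4]
tool_rot: [-179.9, -0.0, 87.3]
ft_force: [0.5, -0.7, -1.4]
opening: 34.5
grip_force: 61.7
```

jog_arm(deltas=[[0, 0, 0, 0, 0, 0, -1]])

```text
clock: 15.72
tool_pos: [514.9, 115.9, 104.5]
tool_rot: [-180.0, 0.0, 87.2]
ft_force: [-0.5, -0.4, -1.6]
opening: 34.7
grip_force: 61.7
```

```bash
python3 -c "
from h import *
st();to(513,117,-5,87.2)
"
```

```text
15.72 [514.9 115.9 104.5] [-180.     0.    87.2] F [-0.5 -0.4 -1.6] op 34.7 grip 61.7
[-0.  0.  0.] [ 0.0011 -0.002   0.1095] dist mm 109
```

jog_arm(deltas=[[0, 0, 0, 0, -0.001, 0.045, -1], [0, 0, 0, 0, -0.001, 0.085, -1], [0, 0, 0, 0, -0.001, 0.1, -1], [0, 0, 0, 0, -0.001, 0.108, -1], [0, 0, 0, 0, -0.001, 0.11, -1]])

```text
clock: 16.35
tool_pos: [515.0, 115.9, -4.9]
tool_rot: [179.9, -0.0, 87.1]
ft_force: [-0.1, 0.3, -0.7]
opening: 34.6
grip_force: 61.6
```

jog_arm(deltas=[[0, 0, 0, 0, 0, 0.002, -1], [0, 0, 0, 0, 0, 0.003, -1], [0, 0, 0, 0, 0, 0.003, -1]])

```text
clock: 16.73
tool_pos: [514.3, 116.3, -8.0]
tool_rot: [179.9, -0.0, 87.2]
ft_force: [-0.0, -0.2, -1.7]
opening: 35.2
grip_force: 61.6
```

jog_arm(deltas=[[0, 0, 0, 0, 0, 0.0015, -1], [0, 0, 0, 0, 0, 0.002, -1], [0, 0, 0, 0, 0, 0.002, -1]])

```text
clock: 17.1
tool_pos: [514.1, 116.3, -10.0]
tool_rot: [180.0, -0.0, 87.2]
ft_force: [-1.0, -0.4, 3.9]
opening: 35.0
grip_force: 62.2
```

jog_arm(deltas=[[0, 0, 0, 0, 0, 0, 0.05], [0, 0, 0, 0, 0, 0, 0.05], [0, 0, 0, 0, 0, 0, 0.05], [0, 0, 0, 0, 0, 0, 0.05]])

```text
clock: 17.6
tool_pos: [514.0, 116.2, -10.5]
tool_rot: [-180.0, -0.0, 87.2]
ft_force: [-0.8, -0.1, 0.2]
opening: 44.5
grip_force: 0.0
```

jog_arm(deltas=[[0, 0, 0, 0, 0, -0.02, 0.05], [0, 0, 0, 0, 0, -0.05, 0.05], [0, 0, 0, 0, 0, -0.1, -0.3], [0, 0, 0, 0, 0, -0.16, -1], [0, 0, 0, 0, 0, -0.22, -1]])

```text
clock: 18.23
tool_pos: [513.6, 116.2, 211.4]
tool_rot: [-180.0, -0.0, 87.2]
ft_force: [1.3, -1.1, -0.4]
opening: 0.1
grip_force: 0.0
```

```bash
python3 -c "
from h import *
st()
c=cam('wrist');W=pts(c);x,y,z=W[...,0],W[...,1],W[...,2]
m=(z>33)&(z<46)&(x>475)&(x<625)&(y>55)&(y<170)&(c['frame'].max(-1)<60)
print(m.sum())
k,l,s,ce=cv2.connectedComponentsWithStats(m.astype(np.uint8))
for i in range(1,k):
    if s[i,4]>150:
        b=l==i;print(cv2.minAreaRect(np.c_[x[b],y[b]].astype(np.float32)),np.median(z[b]))
"
```

```text
18.23 [513.6 116.2 211.4] [-180.    -0.    87.2] F [ 1.3 -1.1 -0.4] op 0.1 grip 0.0
2939
((583.8790893554688, 115.68531799316406), (95.77734375, 32.77194595336914), 87.13380432128906) 39.12073402469133
((513.6384887695312, 116.04827880859375), (97.40953063964844, 32.18889236450195), 87.10958862304688) 39.29338220134076
```

Both sticks lie flat in the box, with tops at z≈39. Next I go over and behind the lid with the fingers shut.

jog_arm(deltas=[[0, 0, 0, 0, 0.015, -0.04, -1], [0, 0, 0, 0.03, 0.03, -0.05, -1], [0, 0, 0, 0.08, 0.033, -0.05, -1], [0, 0, 0, 0.13, 0.034, -0.05, -1], [0, 0, 0, 0.162, 0.035, -0.05, -1]])

```text
clock: 18.9
tool_pos: [556.7, 278.5, 259.0]
tool_rot: [-180.0, -0.0, 87.3]
ft_force: [0.9, -0.4, -0.3]
opening: 0.2
grip_force: 0.0
```

jog_arm(deltas=[[0, 0, 0, 0, 0, 0.03, -1], [0, 0, 0, 0, 0, 0.06, -1], [0, 0, 0, 0, 0, 0.08, -1], [0, 0, 0, 0, 0, 0.083, -1]])

```text
clock: 19.4
tool_pos: [555.7, 275.9, 174.6]
tool_rot: [-179.8, 0.1, 87.2]
ft_force: [-0.3, -0.0, 0.4]
opening: -0.1
grip_force: 0.0
```

```bash
python3 -c "
from h import *
st()
o=robot.observe();p=np.array(o['tool_pos']);q=np.radians(87.2)
h=np.array([551.4,186.2]);bx=np.array([np.cos(q),np.sin(q)])
d=p[:2]-h;print('u',d@bx,'side(tool y)',d@np.array([bx[1],-bx[0]]))
c=cam('side');W=pts(c);x,y,z=W[...,0],W[...,1],W[...,2]
m=(x>440)&(x<680)&(y>150)&(y<250)&(z>70)&(z<190)
q=W[m];q0=q.mean(0);print(q0.round(1),np.linalg.svd(q-q0,full_matrices=False)[2][2].round(3))
"
```

```text
19.4 [555.7 275.9 174.6] [-1.798e+02  1.000e-01  8.720e+01] F [-0.3 -0.   0.4] op -0.1 grip 0.0
u 89.79660526606524 side(tool y) -0.12862014976790784
[547.3 204.5 131.3] [-0.052 -0.973  0.226]
```

jog_arm(deltas=[[0, 0, 0, -0.025, 0, 0, -1], [0, 0, 0, -0.04, 0, 0, -1], [0, 0, 0, -0.052, 0, 0, -1], [0, 0, 0, -0.062, 0, 0, -1], [0, 0, 0, -0.071, 0, 0, -1]])

```text
clock: 20.08
tool_pos: [553.7, 205.0, 176.9]
tool_rot: [180.0, -0.0, 87.2]
ft_force: [-0.0, 1.8, 1.4]
opening: 0.2
grip_force: 1.3
```

```bash
python3 -c "
from h import *
st()
c=cam('side');W=pts(c);x,y,z=W[...,0],W[...,1],W[...,2]
m=(x>440)&(x<680)&(y>140)&(y<250)&(z>70)&(z<180)
q=W[m];q0=q.mean(0);print(q0.round(1),np.linalg.svd(q-q0,full_matrices=False)[2][2].round(3))
"
```

```text
20.07 [553.7 205.  176.9] [180.   -0.   87.2] F [-0.   1.8  1.4] op 0.2 grip 1.3
[546.4 188.5 126.4] [ 0.053  0.999 -0.001]
```

Lid is now upright (1.57). I'll follow the arc down.

jog_arm(deltas=[[0, 0, 0, -0.02, 0, 0, -1], [0, 0, 0, -0.04, 0, 0.001, -1], [0, 0, 0, -0.06, 0, 0.009, -1], [0, 0, 0, -0.074, 0, 0.018, -1], [0, 0, 0, -0.087, 0, 0.03, -1]])

```text
clock: 20.75
tool_pos: [549.2, 117.0, 146.1]
tool_rot: [180.0, 0.0, 87.1]
ft_force: [0.6, 0.6, 1.8]
opening: -0.2
grip_force: 1.0
```

jog_arm(deltas=[[0, 0, 0, -0.012, 0, 0.014, -1], [0, 0, 0, -0.022, 0, 0.028, -1], [0, 0, 0, -0.03, 0, 0.043, -1], [0, 0, 0, -0.038, 0, 0.058, -1], [0, 0, 0, -0.044, 0, 0.072, -1]])

```text
clock: 21.38
tool_pos: [546.8, 74.3, 73.4]
tool_rot: [-180.0, -0.0, 87.2]
ft_force: [0.3, 2.0, 1.5]
opening: -0.2
grip_force: 0.7
```

```bash
python3 -c "
from h import *
st()
c=cam('side');W=pts(c);x,y,z=W[...,0],W[...,1],W[...,2]
m=(x>470)&(x<530)&(y>20)&(y<180)&(z>62)&(z<200)
q=W[m];q0=q.mean(0);print(q0.round(1),np.linalg.svd(q-q0,full_matrices=False)[2][2].round(3))
"
```

```text
21.38 [546.8  74.3  73.4] [-180.    -0.    87.2] F [0.3 2.  1.5] op -0.2 grip 0.7
[503.2  94.6 118.2] [-0.998 -0.036  0.047]
```

jog_arm(deltas=[[0, 0, 0, -0.002, 0, 0.009, -1], [0, 0, 0, -0.004, 0, 0.018, -1], [0, 0, 0, -0.005, 0, 0.026, -1], [0, 0, 0, -0.005, 0, 0.031, -1], [0, 0, 0, -0.005, 0, 0.034, -1]])

```text
clock: 22.05
tool_pos: [546.8, 69.6, 40.4]
tool_rot: [180.0, -0.0, 87.2]
ft_force: [-0.3, -1.0, 1.1]
opening: -0.3
grip_force: 0.6
```

jog_arm(deltas=[[0, 0, 0, 0, 0, 0.001, -1], [0, 0, 0, 0, 0, 0.002, -1], [0, 0, 0, 0, 0, 0.002, -1]])

```text
clock: 22.42
tool_pos: [546.8, 69.8, 38.6]
tool_rot: [180.0, -0.0, 87.2]
ft_force: [0.9, 0.8, 0.2]
opening: -0.0
grip_force: 0.1
```

jog_arm(deltas=[[0, 0, 0, 0, 0, 0.001, -1], [0, 0, 0, 0, 0, 0.003, -1], [0, 0, 0, 0, 0, 0.003, -1]])

```text
clock: 22.8
tool_pos: [547.0, 69.7, 38.2]
tool_rot: [179.9, -0.0, 87.2]
ft_force: [-4.7, -0.2, 16.3]
opening: 0.1
grip_force: 8.4
```

jog_arm(deltas=[[0, 0, 0, 0, 0, 0.001, -1], [0, 0, 0, 0, 0, 0.003, -1], [0, 0, 0, 0, 0, 0.003, -1]])

```text
clock: 23.18
tool_pos: [547.1, 69.7, 38.0]
tool_rot: [179.8, -0.0, 87.2]
ft_force: [-9.7, 0.3, 34.9]
opening: 0.1
grip_force: 17.4
```

jog_arm(deltas=[[0, 0, 0, 0, 0, -0.04, -1], [0, 0, 0, 0, 0, -0.1, -0.5], [0, 0, 0, -0.03, 0, -0.13, -0.2], [0, 0, 0, -0.08, 0, -0.13, -0.2], [0, 0, 0, -0.08, 0, -0.13, -0.2]])

```text
clock: 23.8
tool_pos: [542.9, -12.9, 163.1]
tool_rot: [179.9, 0.1, 87.0]
ft_force: [-0.2, 0.4, 0.5]
opening: 34.0
grip_force: 0.0
```

```bash
cat > hole.py <<'E'
from h import *
import sys
st()
for n in sys.argv[1:]:
    c=cam(n);W=pts(c);x,y,z=W[...,0],W[...,1],W[...,2]
    np.savez(n+'_h.npz',**c)
    m=(x>480)&(x<620)&(y>60)&(y<170)&(z>50)&(z<80);print(n,'lid z',np.nanmedian(z[m]))
    # tab pixels at z~66, beyond the box
    t=(x>505)&(x<585)&(y>0)&(y<75)&(z>61)&(z<71)
    k,l,s,ce=cv2.connectedComponentsWithStats(t.astype(np.uint8));i=1+np.argmax(s[1:,4]);t=l==i
    a=t&(y<38)
    print('tab n',a.sum(),'rect',cv2.minAreaRect(np.c_[x[a],y[a]].astype(np.float32)))
    cs,h=cv2.findContours(t.astype(np.uint8),cv2.RETR_CCOMP,cv2.CHAIN_APPROX_NONE)
    for cc,hh in zip(cs,h[0]):
        if hh[3]>=0 and len(cc)>5:
            M=cc.reshape(-1,2).mean(0);print('hole px',M,len(cc),'->',ray(c,[M],66).round(1))
    u0,v0=np.nanmin(np.where(a)[1]),np.nanmin(np.where(a)[0]);u1,v1=np.where(a)[1].max(),np.where(a)[0].max()
    print(u0,u1,v0,v1)
    save('hole_'+n,cv2.resize(c['frame'][max(v0-25,0):v1+25,max(u0-25,0):u1+25],None,fx=4,fy=4,interpolation=cv2.INTER_NEAREST))
E
python3 hole.py top wrist side; python3 -c "
from h import *
to(478,-354,140,90)"
```

```text
23.8 [542.9 -12.9 163.1] [1.799e+02 1.000e-01 8.700e+01] F [-0.2  0.4  0.5] op 34.0 grip 0.0
top lid z 66.42487373387769
[ 0. -0. -3.] [-0.3456 -0.0468  0.0225] dist mm 350Traceback (most recent call last):
  File "hole.py", line 10, in <module>
    k,l,s,ce=cv2.connectedComponentsWithStats(t.astype(np.uint8));i=1+np.argmax(s[1:,4]);t=l==i
                                                                      ~~~~~~~~~^^^^^^^^^
    return _wrapfunc(a, 'argmax', axis=axis, out=out, **kwds)
    return bound(*args, **kwds)
ValueError: attempt to get argmax of an empty sequence
```

```bash
python3 hole.py wrist; python3 hole.py side
```

```text
23.85 [542.7 -11.3 162.7] [180.  -0.  87.] F [ 0.1  1.  -0.7] op 34.2 grip 0.0
wrist lid z 65.56450474903488
tab n 1199 rect ((541.9618530273438, 24.330781936645508), (27.621192932128906, 40.0589714050293), 88.96743774414062)
hole px [314.52631579 147.        ] 38 -> [[542.5  29.6  66. ]]
293 336 137 168
23.9 [542.5 -10.3 162.4] [-1.80e+02 -1.00e-01  8.71e+01] F [-0.1 -0.6 -0.1] op 34.2 grip 0.0
side lid z 67.32468823233182
tab n 129 rect ((542.1221313476562, 22.57797622680664), (30.8968505859375, 42.12126159667969), 89.11664581298828)
hole px [260.5 186. ] 6 -> [[539.2  26.7  66. ]]
254 272 180 192
```

jog_arm(deltas=[[0, 0, 0, -0.06, -0.01, -0.01, 0], [0, 0, 0, -0.12, -0.02, -0.01, 0], [0, 0, 0, -0.18, -0.03, -0.01, 0], [0, 0, 0, -0.21, -0.032, -0.01, 0], [0, 0, 0, -0.23, -0.035, -0.01, 0]])

```text
clock: 24.58
tool_pos: [496.6, -238.7, 172.1]
tool_rot: [-180.0, -0.1, 87.2]
ft_force: [0.3, -0.0, 0.5]
opening: 42.8
grip_force: 0.0
```

```bash
python3 hole.py top; python3 hole.py side;cat > pin.py <<'E'
from h import *
import sys
st()
for n in sys.argv[1:]:
    c=cam(n);W=pts(c);x,y,z=W[...,0],W[...,1],W[...,2]
    m=(x>440)&(x<520)&(y>-390)&(y<-315)&(z>86)&(z<100)
    if m.sum()<10: print(n,'none');continue
    print(n,'pin head top',m.sum(),cv2.minAreaRect(np.c_[x[m],y[m]].astype(np.float32)),np.median(z[m]))
    v,u=np.where(m&(abs(z-93)<3));print('px ray',ray(c,[[u.mean(),v.mean()]],93).round(1))
E
python3 pin.py top side wrist
```

```text
24.57 [ 496.6 -238.7  172.1] [-1.80e+02 -1.00e-01  8.72e+01] F [ 0.3 -0.   0.5] op 42.8 grip 0.0
top lid z 66.43249158882838
tab n 242 rect ((543.4046630859375, 23.911853790283203), (28.04452896118164, 40.361942291259766), 87.3215103149414)
hole px [240.5625 208.5625] 16 -> [[543.5  28.7  66. ]]
236 250 199 218
24.62 [ 496.3 -240.9  172.1] [-1.80e+02  1.00e-01  8.72e+01] F [-0.6 -1.1 -0.2] op 42.7 grip 0.0
side lid z 67.32279994121654
tab n 129 rect ((542.1336669921875, 22.722686767578125), (30.685083389282227, 40.473777770996094), 85.91712951660156)
hole px [260.5 186. ] 6 -> [[539.2  26.7  66. ]]
254 272 181 192
24.68 [ 496.6 -239.   172.1] [-180.    -0.    87.1] F [0.4 0.8 0.3] op 42.4 grip 0.0
top pin head top 47 ((478.5138244628906, -353.32318115234375), (12.736396789550781, 14.590126037597656), 85.88910675048828) 93.27352438346952
px ray [[ 478.6 -353.1   93. ]]
side pin head top 61 ((477.4117126464844, -353.8380432128906), (16.288780212402344, 13.44846248626709), 41.26456069946289) 93.33017953780632
px ray [[ 477.3 -354.5   93. ]]
wrist pin head top 217 ((478.33740234375, -353.0713806152344), (15.097679138183594, 15.479452133178711), 15.035146713256836) 92.21497173997699
px ray [[ 478.4 -352.    93. ]]
```

jog_arm(deltas=[[0, 0, 0, -0.05, -0.006, 0, 0], [0, 0, 0, -0.1, -0.011, 0, 0], [0, 0, 0, -0.114, -0.0125, 0.02, 0], [0, 0, 0, -0.114, -0.0125, 0.04, 0], [0, 0, 0, -0.114, -0.0125, 0.04, 0]])

```text
clock: 25.45
tool_pos: [477.9, -349.4, 131.0]
tool_rot: [-179.8, -0.2, 87.3]
ft_force: [0.2, 0.8, 1.4]
opening: 42.5
grip_force: 0.0
```

```bash
python3 pin.py wrist; python3 -c "
from h import *
to(478.4,-352.8,33.5,87.2)"
```

```text
25.45 [ 477.9 -349.4  131. ] [-179.8   -0.2   87.3] F [0.2 0.8 1.4] op 42.5 grip 0.0
wrist pin head top 358 ((478.04974365234375, -353.20892333984375), (15.378607749938965, 15.22101879119873), 65.30036926269531) 92.38457745124909
px ray [[ 478.  -352.8   93. ]]
[-0.1 -0.1  0.1] [-0.0029 -0.      0.0987] dist mm 99
```

jog_arm(deltas=[[0, 0, 0, -0.002, 0, 0.03, 0], [0, 0, 0, -0.002, 0, 0.06, 0], [0, 0, 0, -0.002, 0, 0.08, 0], [0, 0, 0, -0.002, 0, 0.093, 0], [0, 0, 0, -0.002, 0, 0.0975, 0]])

```text
clock: 26.12
tool_pos: [478.8, -353.2, 35.2]
tool_rot: [180.0, 0.0, 87.2]
ft_force: [0.0, -0.1, -0.2]
opening: 43.0
grip_force: 0.0
```

jog_arm(deltas=[[0, 0, 0, 0, 0, 0, 0], [0, 0, 0, 0, 0, 0, -1], [0, 0, 0, 0, 0, 0, -1], [0, 0, 0, 0, 0, 0, -1], [0, 0, 0, 0, 0, 0, -1]])

```text
clock: 26.75
tool_pos: [478.8, -354.0, 36.0]
tool_rot: [179.9, 0.1, 87.2]
ft_force: [-0.7, 0.2, 5.8]
opening: 14.8
grip_force: 58.5
```

jog_arm(deltas=[[0, 0, 0, 0, 0, 0, -1], [0, 0, 0, 0, 0, 0, -1]])

```text
clock: 27.0
tool_pos: [478.8, -354.0, 36.0]
tool_rot: [179.9, 0.1, 87.2]
ft_force: [0.0, 0.2, 5.6]
opening: 14.3
grip_force: 58.5
```

jog_arm(deltas=[[0, 0, 0, 0, 0, -0.02, -1], [0, 0, 0, 0, 0, -0.05, -1], [0, 0, 0, 0, 0, -0.09, -1], [0, 0, 0, 0.03, 0.005, -0.1, -1], [0, 0, 0, 0.09, 0.012, -0.1, -1]])

```text
clock: 27.62
tool_pos: [495.9, -265.8, 136.1]
tool_rot: [179.8, 0.1, 87.0]
ft_force: [0.6, 0.9, -1.0]
opening: 13.9
grip_force: 58.5
```

jog_arm(deltas=[[0, 0, 0, 0.06, 0.007, 0, -1], [0, 0, 0, 0.12, 0.014, 0, -1], [0, 0, 0, 0.18, 0.021, 0, -1], [0, 0, 0, 0.22, 0.027, 0, -1], [0, 0, 0, 0.24, 0.034, 0, -1]])

```text
clock: 28.25
tool_pos: [540.0, -23.8, 134.8]
tool_rot: [-179.9, -0.0, 87.3]
ft_force: [0.9, -0.3, -1.1]
opening: 14.3
grip_force: 58.5
```

jog_arm(deltas=[[0, 0, 0, 0, 0, 0, -1], [0, 0, 0, 0, 0, 0, -1], [0, 0, 0, 0, 0, 0, -1]])

```text
clock: 28.62
tool_pos: [540.2, -27.3, 135.0]
tool_rot: [-180.0, 0.0, 87.1]
ft_force: [0.0, -0.5, -0.4]
opening: 14.0
grip_force: 58.5
```

```bash
python3 hole.py wrist; python3 hole.py top; python3 - <<'E'
from h import *
p=robot.observe()['tool_pos']
c=cam('side');W=pts(c);x,y,z=W[...,0],W[...,1],W[...,2]
for lo,hi in((105,125),(125,150),(150,158)):
    m=(abs(x-p[0])<25)&(abs(y-p[1])<25)&(z>lo)&(z<hi)
    if m.sum():print(lo,m.sum(),'x',x[m].min().round(1),x[m].max().round(1),'y',y[m].min().round(1),y[m].max().round(1))
m=(abs(x-p[0])<25)&(abs(y-p[1])<25)&(z>75);print('lowest',np.percentile(z[m],[0,1,3]))
save('pinheld',cv2.resize(c['frame'][140:240,230:350],None,fx=5,fy=5))
E
```

```text
28.62 [540.2 -27.3 135. ] [-180.     0.    87.1] F [ 0.  -0.5 -0.4] op 14.0 grip 58.5
wrist lid z 65.54146875145777
tab n 1566 rect ((542.1610717773438, 24.44693374633789), (27.93065643310547, 39.96415710449219), 87.103271484375)
hole px [316.6 130.6] 45 -> [[542.5  29.4  66. ]]
hole px [279.5  88. ] 6 -> [[515.6  62.8  66. ]]
292 341 119 154
28.68 [540.2 -27.2 135. ] [-180.     0.    87.1] F [-0.4 -0.4 -1.4] op 14.1 grip 58.5
top lid z 66.37686565898434
tab n 7 rect ((536.1099853515625, 36.772178649902344), (2.095918655395508, 12.230812072753906), 88.66179656982422)
236 237 209 215
105 22 x 535.9 544.7 y -31.9 -24.7
125 31 x 535.2 544.2 y -33.6 -23.7
150 9 x 530.5 547.1 y -37.5 -24.4
lowest [107.83125177 116.25065149 136.46180099]
```

View pics/pinheld.png

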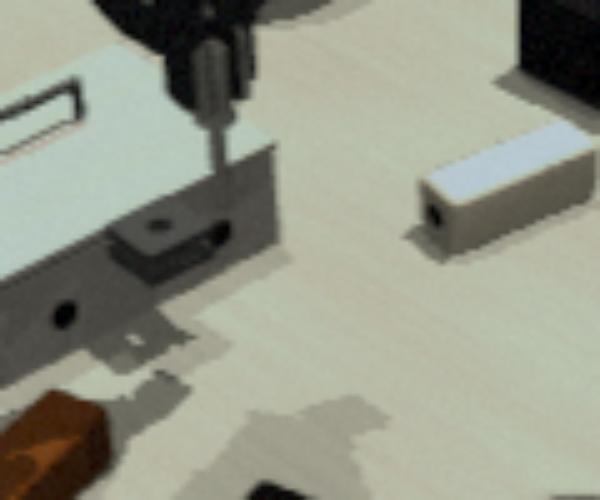

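Lid is flat at z≈66 and the pin is held upright. Moving over the hole.

jog_arm(deltas=[[0, 0, 0, 0.02, 0, 0, -1], [0, 0, 0, 0.04, -0.0005, 0.01, -1], [0, 0, 0, 0.053, -0.0005, 0.02, -1], [0, 0, 0, 0.056, -0.0005, 0.028, -1], [0, 0, 0, 0.056, -0.0005, 0.028, -1]])

```text
clock: 29.4
tool_pos: [542.0, 30.1, 106.0]
tool_rot: [-179.9, 0.0, 87.2]
ft_force: [-0.1, -0.2, 0.1]
opening: 14.1
grip_force: 58.5
```

jog_arm(deltas=[[0, 0, 0, 0, 0, 0, -1], [0, 0, 0, 0, 0, 0, -1]])

```text
clock: 29.65
tool_pos: [543.1, 29.2, 107.4]
tool_rot: [180.0, 0.0, 87.1]
ft_force: [-0.3, -0.6, -0.9]
opening: 14.3
grip_force: 58.5
```

```bash
python3 - <<'E'
from h import *
st()
c=cam('side');w=cam('wrist')
save('ins',np.hstack([cv2.resize(c['frame'][150:210,232:292],(480,480),interpolation=cv2.INTER_CUBIC),cv2.resize(w['frame'][60:360,220:420],(320,480))]))
b=dict(c);
def px(c,P):
    X=c['camera_from_world']@np.r_[P,1];n=np.array([X[0]/-X[2],-X[1]/-X[2]]);n=n*(1+c['k1']*(n@n));return (c['mtx'][:2,:2]@n+c['mtx'][:2,2])
h=px(c,[542.5,28.8,66]);print('side hole px pred',h.round(1),'measured before 260.5,186')
p=robot.observe()['tool_pos']
for z in(76,90,110,120):
    print(z,'pin axis px pred',px(c,[p[0],p[1]+.8,z]).round(1))
g=c['frame'].astype(int).sum(-1)
for r in range(160,190,2): print(r,g[r,248:276])
E
```

```text
29.65 [543.1  29.2 107.4] [180.    0.   87.1] F [-0.3 -0.6 -0.9] op 14.3 grip 58.5
side hole px pred [261.  185.1] measured before 260.5,186
76 pin axis px pred [260.4 181.5]
90 pin axis px pred [259.9 176.9]
110 pin axis px pred [259.1 170.1]
120 pin axis px pred [258.7 166.7]
160 [568 565 439  73  42  18  32  88 141 180 160 163 201 168 131  65 257 347
 478 573 575 576 573 575 549 540 547 553]
162 [576 581 576 579 492 272  98 109 151 179 133 158 190 160 176 439 572 569
 575 577 570 578 569 570 574 568 576 569]
164 [574 574 574 572 576 575 574 448 204 212 221 217 207 277 268 351 522 572
 574 577 581 574 575 570 568 568 569 574]
166 [577 583 575 576 580 574 580 572 536 410 251 201 203 445 572 574 564 574
 574 567 566 575 571 569 567 573 568 577]
168 [574 579 573 576 581 579 577 584 567 576 437 198 195 345 514 575 572 579
 576 574 566 574 570 574 577 570 566 576]
170 [576 577 585 569 568 570 575 578 574 570 457 251 201 272 474 578 574 575
 575 572 575 573 569 569 572 573 574 572]
172 [573 581 570 578 574 571 565 579 574 576 484 301 205 233 453 572 578 573
 561 575 570 580 574 571 570 5
[... 263 characters left out ...]
577 570 581 572 574 578 573 575 572 440 199 194 276 467 471 293
 211 208 205 215 200 207 206 208 205 201]
180 [578 574 573 576 577 578 578 570 465 340 332 283 195 196 206 231 227 237
 216 213 220 218 214 204 213 206 197 200]
182 [579 580 575 574 574 471 339 298 193 140 142 130 145 137 131 185 240 246
 240 235 233 225 220 214 206 198 205 214]
184 [476 347 344 366 315 139 133 138 135 131 138 114  88  81  87  97 195 235
 236 235 233 229 234 220 179 124  68  91]
186 [310 238 196 125 106 119 130 134 142 137 136 136 116 137 157 183 199 201
 211 193 200 160 114  99  57  40  14  20]
188 [168 177 209 209 168  98  82 109 122 190 229 217 195 197 192 201 192 172
  96  90  80  93 145 158  66  25  55 171]
```

View pics/ins.png

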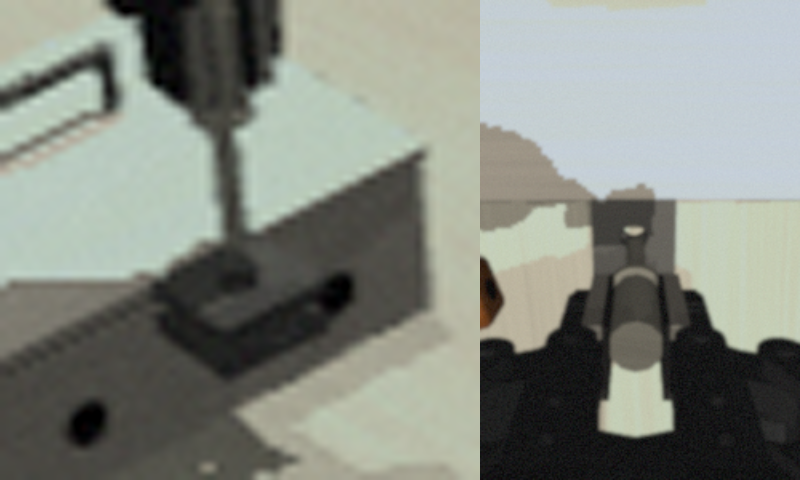

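Side view: the pin axis, extended, hits column ≈261.5, and the hole centre is at ≈261.4 (row 185). In the wrist view the hole and shank are also in line (x≈634). Inserting.

jog_arm(deltas=[[0, 0, 0, 0, 0, 0.004, -1], [0, 0, 0, 0, 0, 0.008, -1], [0, 0, 0, 0, 0, 0.012, -1], [0, 0, 0, 0, 0, 0.015, -1], [0, 0, 0, 0, 0, 0.018, -1]])

```text
clock: 30.38
tool_pos: [542.7, 29.7, 88.8]
tool_rot: [-180.0, -0.0, 87.2]
ft_force: [-0.2, -0.1, -0.4]
opening: 14.1
grip_force: 58.5
```

jog_arm(deltas=[[0, 0, 0, 0, 0, 0.004, -1], [0, 0, 0, 0, 0, 0.008, -1], [0, 0, 0, 0, 0, 0.012, -1], [0, 0, 0, 0, 0, 0.016, -1], [0, 0, 0, 0, 0, 0.02, -1]])

```text
clock: 31.0
tool_pos: [542.7, 29.7, 68.8]
tool_rot: [180.0, -0.0, 87.2]
ft_force: [-0.0, 0.3, 0.2]
opening: 14.3
grip_force: 58.5
```

jog_arm(deltas=[[0, 0, 0, 0, 0, 0.005, -1], [0, 0, 0, 0, 0, 0.01, -1], [0, 0, 0, 0, 0, 0.014, -1], [0, 0, 0, 0, 0, 0.017, -1], [0, 0, 0, 0, 0, 0.018, -1]])

```text
clock: 31.62
tool_pos: [542.7, 29.7, 50.9]
tool_rot: [-180.0, -0.0, 87.2]
ft_force: [-0.3, 0.2, -1.0]
opening: 14.4
grip_force: 58.5
```

jog_arm(deltas=[[0, 0, 0, 0, 0, 0.002, -1], [0, 0, 0, 0, 0, 0.003, -1], [0, 0, 0, 0, 0, 0.003, -1]])

```text
clock: 32.0
tool_pos: [542.8, 29.7, 48.1]
tool_rot: [180.0, -0.0, 87.2]
ft_force: [-0.2, -0.4, -1.0]
opening: 14.2
grip_force: 58.5
```

jog_arm(deltas=[[0, 0, 0, 0, 0, 0.001, -1], [0, 0, 0, 0, 0, 0.0015, -1], [0, 0, 0, 0, 0, 0.0015, -1]])

```text
clock: 32.38
tool_pos: [542.9, 29.7, 47.0]
tool_rot: [180.0, -0.0, 87.2]
ft_force: [-1.8, 0.3, 2.5]
opening: 14.2
grip_force: 58.7
```

Collar contact right at the predicted height (47). Press 1 mm more, release, and retreat.

jog_arm(deltas=[[0, 0, 0, 0, 0, 0.0005, -1], [0, 0, 0, 0, 0, 0.001, -1], [0, 0, 0, 0, 0, 0.001, -0.5], [0, 0, 0, 0, 0, 0, 0], [0, 0, 0, 0, 0, 0, 0]])

```text
clock: 33.0
tool_pos: [542.7, 29.7, 46.4]
tool_rot: [-180.0, -0.0, 87.2]
ft_force: [0.4, -0.4, -0.1]
opening: 42.9
grip_force: 0.0
```

jog_arm(deltas=[[0, 0, 0, 0, 0, 0, 0], [0, 0, 0, 0, 0, -0.02, 0], [0, 0, 0, 0, 0, -0.06, 0], [0, 0, 0, 0, 0, -0.12, 0], [0, 0, 0, 0, 0, -0.15, 0]])

```text
clock: 33.62
tool_pos: [544.2, 29.6, 199.9]
tool_rot: [179.7, 0.0, 87.2]
ft_force: [-0.0, -0.1, 1.5]
opening: 42.2
grip_force: 0.0
```

jog_arm(deltas=[[0, 0, 0, -0.04, 0, 0, 0], [0, 0, 0, -0.09, 0, 0, 0], [0, 0, 0, -0.13, 0, 0, 0], [0, 0, 0, -0.15, 0, 0, 0], [0, 0, 0, -0.15, 0, 0, 0]])

```text
clock: 34.25
tool_pos: [535.3, -120.6, 196.3]
tool_rot: [-180.0, -0.1, 87.1]
ft_force: [-0.8, -0.1, -0.6]
opening: 42.5
grip_force: 0.0
```

```bash
python3 - <<'E'
from h import *
st()
a=cam('top');b=cam('side')
for n,c in(('top',a),('side',b)):
    W=pts(c);x,y,z=W[...,0],W[...,1],W[...,2]
    m=(abs(x-543)<18)&(abs(y-29)<18)&(z>74)&(z<130);print(n,'pin n',m.sum(),'zmax',np.percentile(z[m],[50,98]).round(1),x[m].mean().round(1),y[m].mean().round(1))
    m=(x>480)&(x<620)&(y>55)&(y<100)&(z>50)&(z<85);print('lid z front',np.nanmedian(z[m]))
    for nm,X,Y in(('stub',462,-148),('white',738,-30),('brown',406,-29),('dish',554,-242),('cup',766,-210)):
        m=(abs(x-X)<60)&(abs(y-Y)<60)&(z>15)&(z<90)
        print(nm,m.sum(),np.round(cv2.minAreaRect(np.c_[x[m],y[m]].astype(np.float32))[0],0) if m.sum()>5 else '')
save('fin',np.hstack([cv2.resize(b['frame'][110:260,170:330],(426,400)),cv2.resize(a['frame'][100:300,130:320],(370,400))]))
E
```

```text
34.25 [ 535.3 -120.6  196.3] [-1.80e+02 -1.00e-01  8.71e+01] F [-0.8 -0.1 -0.6] op 42.5 grip 0.0
top pin n 74 zmax [103.5 107.5] 543.1 28.3
lid z front 66.24806270841509
stub 80 [ 465. -129.]
white 0 
brown 851 [406. -28.]
dish 145 [ 551. -249.]
cup 76 [ 796. -221.]
side pin n 72 zmax [ 93.  106.7] 541.7 25.8
lid z front 67.38746369812168
stub 366 [ 461. -149.]
white 473 [736. -29.]
brown 700 [405. -31.]
dish 206 [ 553. -241.]
cup 814 [ 768. -209.]
```

View pics/fin.png

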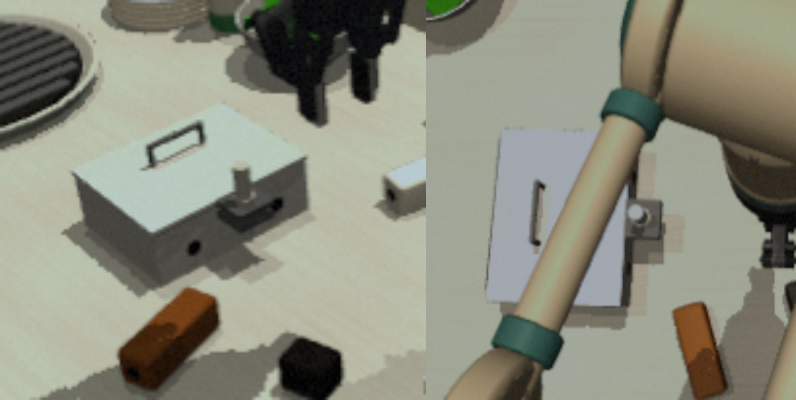

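The lid is shut, and the pin stands at the hasp (crop px (240,185)). Its head top is at z≈104, as expected with the collar on the tab. The stub and other objects are unmoved.

```bash
python3 -c "
from rig import robot
print(robot.finish_job())"
```

```text
the job is handed in; nothing more can be done
None
```

The job is handed in at about 34 s: both whole charcoal sticks lie flat in the box, the lid is shut, and the pin is through the tab and ledge with its collar on the tab; one earlier grasp missed and shut the fingers on top of a stick at about 8 N, with no damage seen.

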